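# Hang the lift-off leaf of a cutter guard and latch its hood

## Robot

A 6-joint arm with a two-finger parallel gripper is mounted at the origin on a cart in front of the work surface, level with it; the furniture and walls round the work are solid. World frame = base frame: x ahead of the robot, y to its left, z up, the work surface at z = 0. Lengths are in m, angles in rad, forces in N, time in s.
With the tool pointing down it reaches from about 0.35 to 0.775 m from the base axis. Payload 5.5 kg.
Tool frame: the origin (TCP) lies at the very end of the fingers, on their centre line; the grasp point (between the pads) lies 19 mm behind it (env.grip_depth is the distance from the TCP to the grasp point, in m); z points along the fingers, y is the direction in which the jaws open and shut (so a half turn about z gives the same grasp; the last joint's range is limited). The gripper opens to 85 mm and grips with 20 to 120 N. Pads are 22 mm wide; open, the fingers measure 114 mm over their backs; the gripper's body (76 mm by 85 mm) begins 54 mm behind the grasp point. The pads swing forward as they close: fully open they stand 13 mm farther back than shut.
Start: joints at [1.147, 0.313, 0.046, 1.304, 0, 1.431], TCP at [0.161, 0.552, 0.231] pointing down, gripper open.
Joint ranges: [-2.76, 2.76], [-0.86, 1.69], [-1.03, 1.26], [-2.2, 2.34], [-1.47, 1.5], [-3.14, 3.14]. Speed limits (rad/s): [2.57, 2.57, 3.14, 3.14, 3.14, 3.14].

## Interface

Orientations are given as a unit quaternion [w, x, y, z].
In Python, from workcell import env gives the robot as it stands.
- The arm moves only by the tool step_arm, never from a script. Its argument "series" is a list of rows, each a list of 3 entries, a list of its own where there are three numbers: the shift along the world's x, y, z in cm, then the turn about the world's z in rad, then the closure in counts, from 0 (fully open) to 255 (shut). A call has 1 to 5 rows; each row is the pose to reach, as a shift and turn from the pose measured when the call began; what a row does not reach only later rows make up. A row lasts 1/8 s, in which the tool goes at most 62.5 mm and 10.7 degrees, less where a joint would pass 70% of its speed; a pose out of reach is approached as far as the arm can. A call with a gripper value outside its range is refused whole. The fingers move at their own pace and stop on an object; "newtons" is the grip in N (left out, the last holds). Time passes only in rows, so rows that repeat a pose let the fingers close. It gives the time, the measured TCP pose, the force and the opening at its end, in the units of the state.
- env.get_state(): the state, without advancing time (a new reading comes with each control period).
- env.read_camera(name): name is "scene" or "top" or "wrist"; returns a dict with "frame" (480x640x3 uint8, red, green, blue), "vertical_fov" (degrees; the focal length in pixels is half the picture's height over the tangent of half this angle, whatever the lens; pixels are square), "cx", "cy" (the principal point, pixels), "camera_from_world" (4x4, takes a point from world to camera coordinates). Camera axes: x right, y down, z forward; pixel columns grow to the right and rows downward; lengths in m; the calibration is good to about 2 mm. A picture is of the moment at which its call begins. There is no depth.
- env.hand_in(): hands the job in, once; it reports no verdict.
The state is a dict: "clock": time; "joint_pos": joint angles; "qvel": joint speeds; "tau": joint torques, N m; "tcp_pos": TCP position; "orientation": TCP orientation; "wrist_force": force on the tool from outside, world axes, zero at the start; "ft_torque": the same for the moment, N m; "finger_gap": finger opening in m.
Only numpy, scipy, OpenCV 4.12 (cv2) and the standard library are available. Lean on these libraries where they do the work, as an engineer would, in place of code of your own. Each camera call takes 0.05 s, during which the arm holds its last target.

## Task

Close the guard round the cutter. Take the plywood leaf that has two hinge eyes out of the slotted rack and hang it on the guard's two upright pintles, fully down and standing closed across the open front; then slide the hood over it until its latch clicks, and let go. Leave the blank panel in the rack and everything else where it is.

Things in the scene. Friction and masses are not known exactly. Their poses are not given: they have to be found in the camera images.
- guard: Grey steel guard fixed to the table, base 150 (x) x 270 (y) mm, left or right of the hold-down, turned up to 0.2 rad. Origin on the table under its middle; x runs from its open front to its back wall, z up. At -y a closed drive housing (x -36 to 65, y -133 to -12, top 157 mm), where the open hood is parked; at +y the cutter bay, open in front (-x) and, with the hood open, on top.
- leaf_home (a point): Where leaf's origin belongs when the leaf hangs closed: (-50, 74, 25) mm in the guard's frame, axes parallel to the guard's. The leaf's top edge is then 155 mm over the table, 10 mm under the hood. Bay behind it: back wall from x 57, end wall from y 125 mm (both 155 mm high, slide rail on the back wall 164, latch behind it 160 mm), cutter no higher than 84 mm at x -8 to 44.
- pintle_low (a point): Middle of the shoulder at the foot of the lower pintle, 37 mm over the table. A pintle is an upright steel pin, 10 mm diameter, 20 mm tall over its shoulder, its upper 10 mm tapering to a 3 mm tip. Both stand on one vertical line at (-50, 12) mm in the guard's frame. Each shoulder is the top of a bracket 8 mm thick over x -62 to -38, y -38 to 22 mm.
- pintle_high (a point): The same for the upper pintle, 110 mm over the table (73 mm above the lower; its bracket's underside is at 102 mm). From straight above, that bracket is in the way of the leaf's lower eye: bring the leaf in level from the guard's front, eyes 22 to 45 mm above the shoulders, then lower it.
- jamb (a point): Where the leaf's outer edge (leaf_edge) belongs when the leaf hangs closed, at (-50, 124, 90) mm in the guard's frame. A post whose front face is 10 mm behind this point (x -40 mm, so 3 mm behind the panel) keeps the leaf from swinging inwards.
- hood (a joint): Aluminium hood, 110 (guard y) x 137 (guard x) mm, 5 mm plate 165 mm over the table, 20 mm lip hanging at its front. Slides along the guard's y: 0 m = shut over the bay, grows towards -y, end stop 0.145, starts at 0.130 to 0.145. Friction about 1.5 N; in the last 20 mm it needs about 7 N to ride over the sprung plunger, which then holds it at 0 to 1 mm. The lip passes 9 mm in front of the closed leaf.
- hood_grip (a point): Middle of the top of the hood's black upright grip, 203 mm over the table; the grip is 36 (guard x) x 14 (guard y) mm and 34 mm high, and moves with the hood: at (-5, 23 minus the joint value, 203) mm in the guard's frame.
- latch (a joint): Sprung steel plunger behind the hood's rail: 0 m = up, grows to 0.006 as it is pressed down. It works by itself; nothing to handle.
- rack: Wooden rack fixed to the table on the other side of the hold-down than the guard, base 140 (x) x 120 (y) x 12 mm, two slots along its y at x -35 and +35 mm, 18 mm wide, their walls 61 mm high over the table. Origin on the table under its middle, z up; turned up to 0.35 rad.
- leaf: Loose plywood leaf, 0.18 to 0.33 kg: panel 14 (x) x 100 (y) x 130 (z) mm, upright in one of the rack's slots, its lower edge 12 mm over the table, axes like the rack's. Origin at the middle of its lower edge, z up. Two square steel eyes, 24 x 24 x 14 mm high, stick out at its -y edge, with upright through holes of 13 mm diameter on one line at (0, -62) mm.
- eye_low (a point): Middle of the underside of the lower eye, at (0, -62, 12) mm in the leaf's frame. It rests on pintle_low when hung.
- eye_high (a point): Middle of the underside of the upper eye, at (0, -62, 85) mm in the leaf's frame. It rests on pintle_high when hung.
- leaf_edge (a point): Middle of the leaf's outer (+y) edge, at (0, 50, 65) mm in the leaf's frame.
- blank: A plain plywood panel 14 x 100 x 130 mm without eyes, loose in the rack's other slot, 70 mm from the leaf; origin at the middle of its lower edge. Stays in the rack.
- hold_down: The saw's hold-down, fixed, an obstacle between the two sides of the table; origin (0.42, 0.03, 0). Round post at x 0.535 to 0.585, z up to 0.292 m; arm and red lever reach forward from it to x 0.26, z 0.10 to 0.26 m; all within y 0.00 to 0.06 m. Behind it, x > 0.6 is free but for a chisel lying at z < 0.03.
- tape_measure: a yellow and black tape measure, 36 x 94 x 69 mm high, standing loose; origin at the middle of its underside. A bystander
- block_plane: a small steel block plane, 48 x 150 x 62 mm high, standing loose; origin at the middle of its underside. A bystander
- sanding_block: a dark sanding block, 67 x 122 x 32 mm high, lying loose near the hold-down; origin at the middle of its underside. A bystander
- wedge_block: a plain block of wood, 50 x 124 x 50 mm high, lying loose at the left; origin at the middle of its underside. A bystander

How it is judged:
By the outcome, as a careful person would: the job done as asked, in the order asked, and still so for the second after the job is handed in, with the robot touching nothing.
It also fails if it takes over 72 s, if anything falls off the work surface, if the arm or the gripper's body presses on something with over 40 N, if the wrist force passes 120 N, or if a joint passes its speed limit or range.

## Working session

There is one attempt and no reset: what is moved stays moved. The work goes in short steps, Python scripts to look and compute and a tool call to move; the robot and the scene stay as the last step left them, time stands still between calls to the robot, and variables do not carry over. Pictures are saved under pics/ and viewed, and the job is handed in when it is done.

Besides the shell and the picture viewer there is one more tool, called after "Request:" in YAML: its name, and indented under it one key for each argument. step_arm: Moves the arm, as the interface text tells. Its arguments: {"type":"object","properties":{"series":{"type":"array"},"newtons":{"type":"number"}},"required":["series"]}

```bash
ls; mkdir -p pics; cat > h.py <<'E'
import numpy as np, cv2, json
from workcell import env
def cam(n, save=None):
    d=env.read_camera(n)
    if save:
        cv2.imwrite(f'pics/{save}.png', d['frame'][:,:,::-1])
        np.savez(f'pics/{save}.npz', **{k:np.array(v) for k,v in d.items()})
    return d
def load(s): 
    z=np.load(f'pics/{s}.npz'); return {k:z[k] for k in z.files}
def proj(d,P):
    P=np.atleast_2d(P); f=240/np.tan(np.radians(float(d['vertical_fov']))/2)
    T=d['camera_from_world']; c=P@T[:3,:3].T+T[:3,3]
    return np.c_[f*c[:,0]/c[:,2]+d['cx'], f*c[:,1]/c[:,2]+d['cy']]
def onz(d,u,v,z):
    f=240/np.tan(np.radians(float(d['vertical_fov']))/2)
    T=d['camera_from_world']; R=T[:3,:3]; o=-R.T@T[:3,3]
    r=R.T@np.array([(u-d['cx'])/f,(v-d['cy'])/f,1]); return o+r*(z-o[2])/r[2]
def crop(s,x0,y0,x1,y1,out,k=3):
    im=cv2.imread(f'pics/{s}.png')[y0:y1,x0:x1]
    cv2.imwrite(f'pics/{out}.png', cv2.resize(im,None,fx=k,fy=k,interpolation=cv2.INTER_CUBIC))
E
python3 - <<'E'
from h import *
for n in ('scene','top','wrist'):
    d=cam(n,n+'0'); print(n,d['vertical_fov'],d['cx'],d['cy'],'\n',np.round(d['camera_from_world'],4))
print(env.get_state(), env.grip_depth)
E
```

```text
pics
scene 48.151435563434376 316.14546634148513 241.4002542800466 
 [[ 0.4427 -0.8964 -0.0204 -0.1531]
 [-0.4472 -0.201  -0.8716  0.338 ]
 [ 0.7772  0.395  -0.4898  1.2716]
 [ 0.      0.      0.      1.    ]]
top 47.062680575012955 312.2529938461708 234.0408352522253 
 [[ 0.3557 -0.9346  0.0029 -0.0963]
 [-0.8901 -0.3397 -0.3038  0.5275]
 [ 0.2849  0.1055 -0.9527  1.699 ]
 [ 0.      0.      0.      1.    ]]
wrist 60.82305314237735 319.47314597980323 234.0714115062499 
 [[ 0.2801  0.96   -0.0016 -0.5735]
 [ 0.9142 -0.2662  0.3057 -0.0391]
 [ 0.293  -0.0871 -0.9521  0.3805]
 [ 0.      0.      0.      1.    ]]
{'clock': 0.15, 'joint_pos': array([ 1.14736485e+00,  3.13830812e-01,  4.52195400e-02,  1.30360017e+00,
       -1.54198688e-05,  1.43121397e+00]), 'qvel': array([ 4.86866730e-04, -2.16421541e-03,  3.41869437e-03, -3.90024940e-05,
        8.45988878e-04, -1.07128026e-03]), 'tau': array([ 2.10360689e-03, -4.81065309e+01,  2.98815233e+01,  1.38099346e-02,
       -1.01522071e-04, -6.00873591e-06]), 'tcp_pos': array([0.1608712 , 0.55162797, 0.23060371]), 'orientation': array([-1.89155999e-04,  1.41448541e-01,  9.89945357e-01, -6.81849978e-04]), 'wrist_force': array([-0.00550791, -0.25640497, -0.03246406]), 'ft_torque': array([-0.00643345,  0.00514432,  0.06142621]), 'finger_gap': 0.08491968338486476} 0.0187
```

View pics/scene0.png

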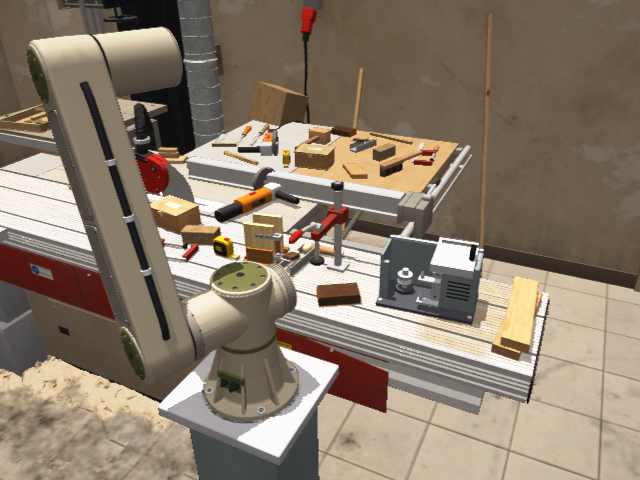

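View pics/top0.png

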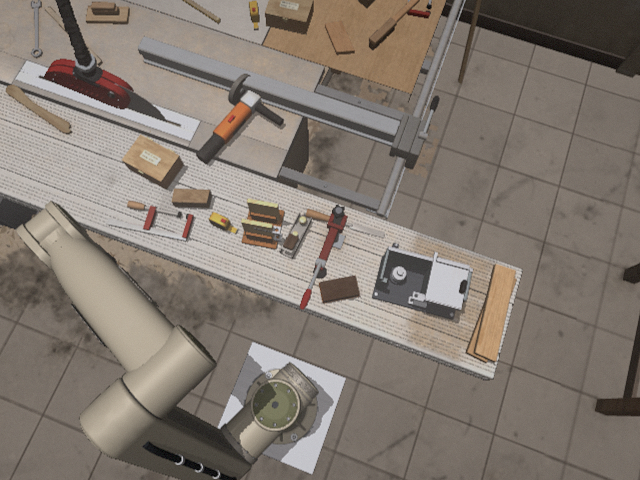

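View pics/wrist0.png

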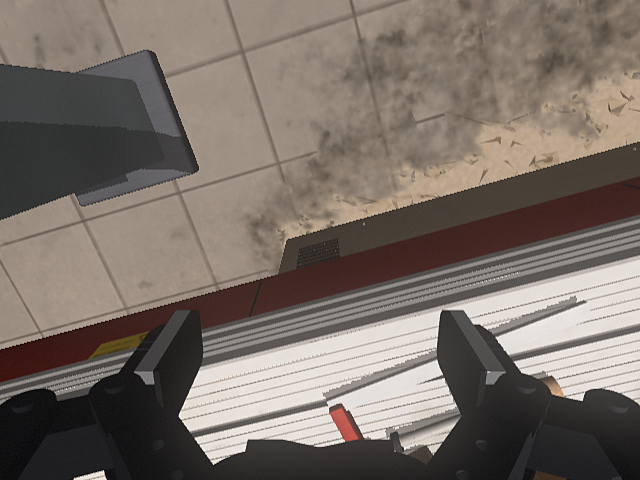

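```bash
python3 - <<'E'
from h import *
crop('top0',200,170,360,310,'t_rack',5)
crop('top0',355,225,495,335,'t_guard',5)
crop('scene0',200,190,360,310,'s_rack',5)
crop('scene0',365,220,495,330,'s_guard',6)
E
```

```text
(no output)
```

View pics/t_rack.png

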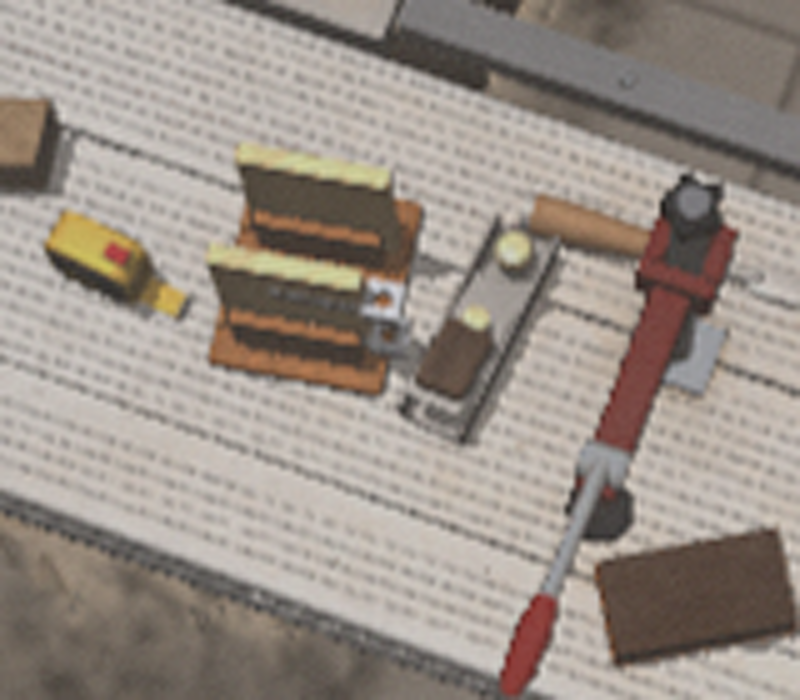

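View pics/t_guard.png

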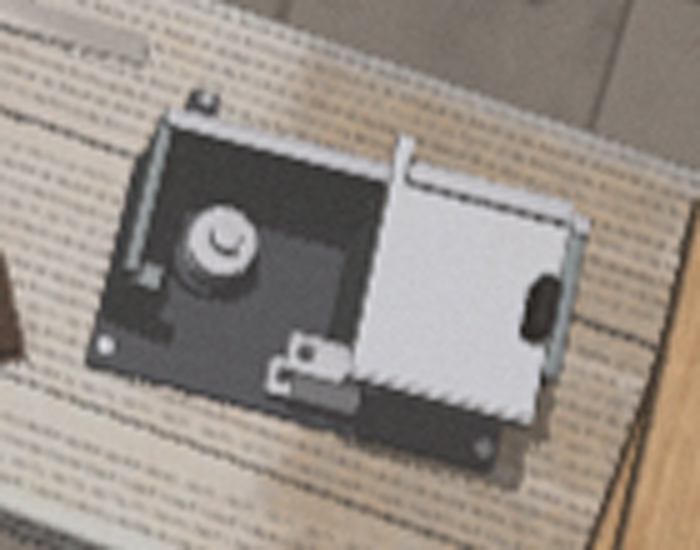

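View pics/s_rack.png

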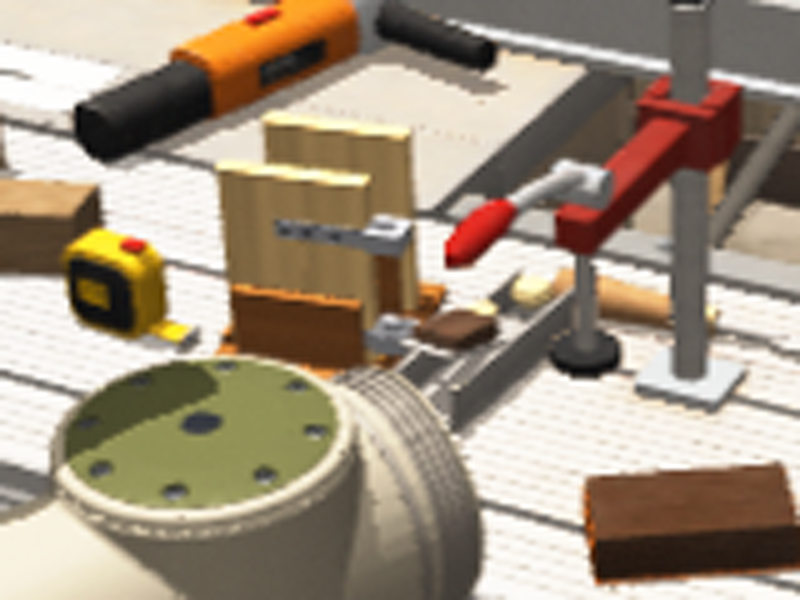

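View pics/s_guard.png

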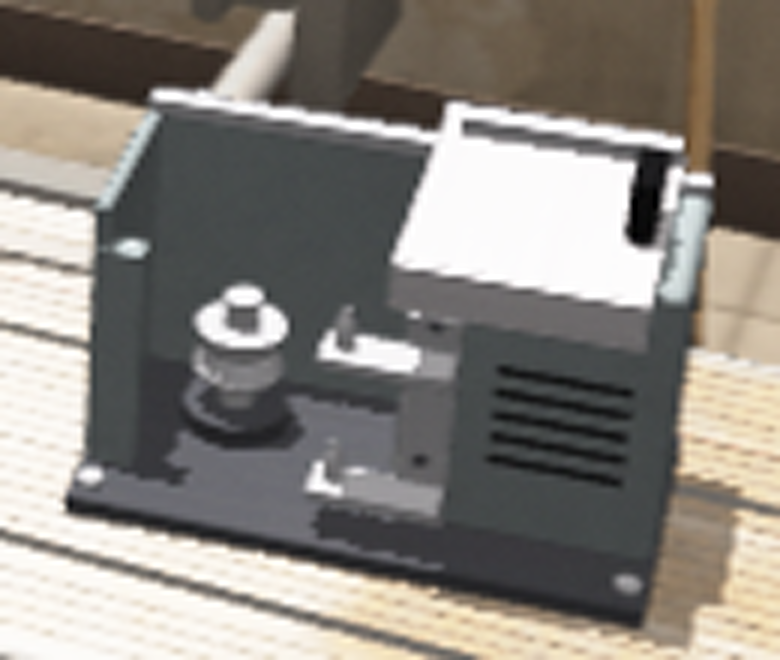

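```bash
python3 - <<'E'
from h import *
t=load('top0'); s=load('scene0')
def P(d,c,x0,y0,k,z): 
    return np.round(onz(d,(c[0]+.5)/k-.5+x0,(c[1]+.5)/k-.5+y0,z)*1000,0)
print('leaf top L,R', P(t,(210,254),200,170,5,.142),P(t,(360,282),200,170,5,.142), 'eye', P(t,(384,300),200,170,5,.111))
print('leaf top scene L,R', P(s,(222,170),200,190,5,.142),P(s,(368,182),200,190,5,.142), 'eye', P(s,(390,226),200,190,5,.111))
print('blank', P(t,(240,152),200,170,5,.142),P(t,(390,180),200,170,5,.142))
print('guard base fl fr', P(t,(88,365),355,225,5,.004),P(t,(490,470),355,225,5,.004))
print('guard base scene', P(s,(68,500),365,220,6,.0),P(s,(643,622),365,220,6,.0))
print('pintle', P(t,(305,352),355,225,5,.13), P(s,(347,308),365,220,6,.13))
print('grip', P(t,(545,290),355,225,5,.203), P(s,(655,152),365,220,6,.203))
print('backwall ends', P(t,(170,118),355,225,5,.155), P(t,(150,250),355,225,5,.155))
E
```

```text
leaf top L,R [472. 315. 142.] [489. 220. 142.] eye [492. 207. 111.]
leaf top scene L,R [465. 308. 142.] [489. 216. 142.] eye [494. 205. 111.]
blank [542. 324. 142.] [559. 227. 142.]
guard base fl fr [ 417. -154.    4.] [ 444. -418.    4.]
guard base scene [ 428. -151.    0.] [ 449. -419.    0.]
pintle [ 443. -270.  130.] [ 447. -273.  130.]
grip [ 510. -382.  203.] [ 513. -386.  203.]
backwall ends [ 546. -145.  155.] [ 463. -160.  155.]
```

```bash
python3 - <<'E'
from h import *
from scipy.spatial.transform import Rotation as R
w=load('wrist0'); T=w['camera_from_world']; C=-T[:3,:3].T@T[:3,3]
p=np.array([0.1608712,0.55162797,0.23060371]); q=[-1.89e-4,.14145,.98995,-6.8e-4]
Rt=R.from_quat(q,scalar_first=True).as_matrix()
print('cam in tool',Rt.T@(C-p),'\n axes',T[:3,:3]@Rt)
E
```

```text
cam in tool [ 0.07903624 -0.00074075 -0.14271621] 
 axes [[-1.30013806e-05  9.99999974e-01  2.25901518e-04]
 [-9.52081739e-01  5.67121774e-05 -3.05843685e-01]
 [-3.05843690e-01 -2.19053101e-04  9.52081713e-01]]
```

Request:
step_arm:
  series:
    - [[3,-2,6],-0.18,40]
    - [[8,-6,12],-0.36,40]
    - [[13,-11,15],-0.55,40]
    - [[18,-16,15],-0.73,40]
    - [[22,-21,15],-0.91,40]

```text
clock: 0.78
tcp_pos: [0.3491, 0.3779, 0.3771]
orientation: [-0.0, 0.564, 0.826, 0.0]
wrist_force: [1.8, 0.3, 0.1]
finger_gap: 0.0719
```

Request:
step_arm:
  series:
    - [[5,-4,-1],-0.12,60]
    - [[9,-8,-3],-0.18,60]
    - [[12.5,-9.5,-4],-0.18,60]
    - [[12.5,-9.5,-4],-0.18,60]

```text
clock: 1.27
tcp_pos: [0.4758, 0.2809, 0.3349]
orientation: [-0.001, 0.638, 0.77, -0.001]
wrist_force: [-0.9, -0.6, 0.3]
finger_gap: 0.0654
```

```bash
python3 - <<'E'
from h import *
cam('wrist','w1'); s=env.get_state(); print(s['tcp_pos'],s['orientation'],s['joint_pos'],s['qvel'])
E
```

```text
[0.47459227 0.281863   0.33584651] [-0.00091355  0.63715182  0.77073729 -0.0008674 ] [3.90044429e-01 2.65725539e-01 2.35120989e-01 1.54258230e+00
 7.95782724e-04 1.77163919e+00] [ 0.03791971 -0.02693022  0.00473452  0.0158591   0.00511213  0.00412083]
```

View pics/w1.png

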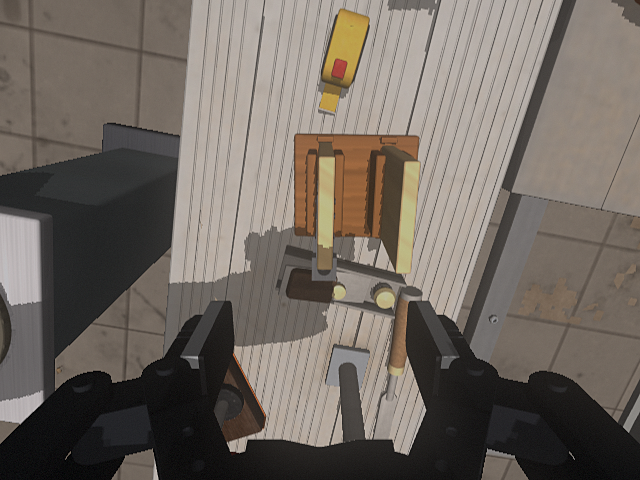

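```bash
python3 - <<'E'
from h import *
crop('w1',280,120,430,290,'w1c',5)
E
```

```text
(no output)
```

View pics/w1c.png

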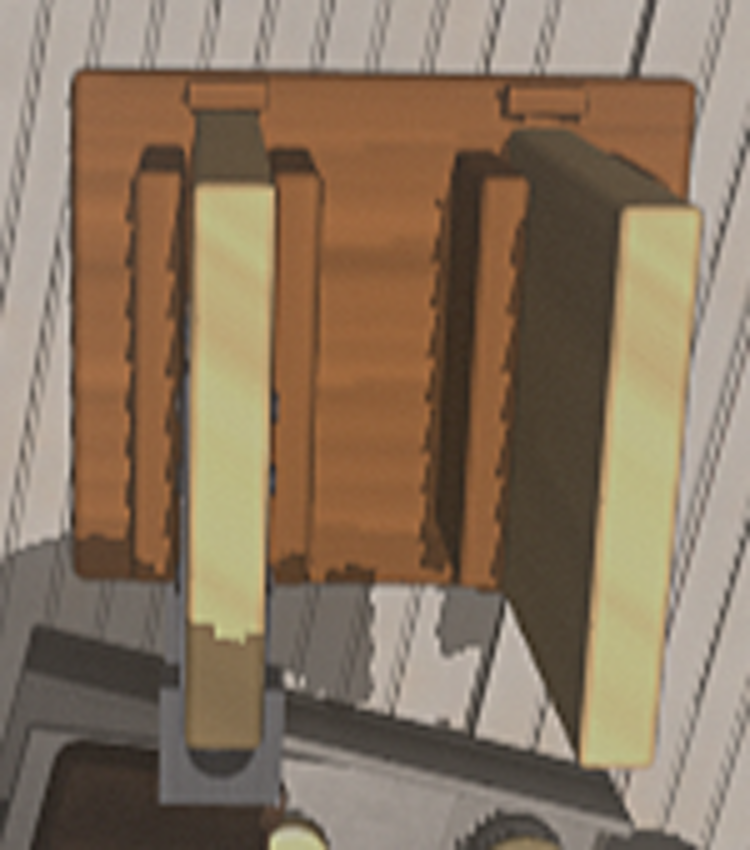

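```bash
python3 - <<'E'
from h import *
w=load('w1')
for n,c in dict(TL=(197,184),TR=(273,184),BR=(264,748),BL=(187,747),bTL=(621,207),bTR=(700,209),bBL=(580,768),bBR=(653,768)).items():
    print(n, np.round(onz(w,(c[0]+.5)/5-.5+280,(c[1]+.5)/5-.5+120,.142)*1000,1))
E
```

```text
TL [467.1 316.3 142. ]
TR [479.3 318.6 142. ]
BR [497.2 221.1 142. ]
BL [483.8 218.8 142. ]
bTL [535.7 325.5 142. ]
bTR [548.4 327.6 142. ]
bBL [553.2 227.9 142. ]
bBR [565.9 230.4 142. ]
```

Request:
step_arm:
  series:
    - [[0.9,-2.1,-4],-0.012,90]
    - [[0.9,-2.1,-9],-0.012,90]
    - [[0.9,-2.1,-14],-0.012,90]
    - [[0.9,-2.1,-15],-0.012,90]

```text
clock: 1.82
tcp_pos: [0.4804, 0.2609, 0.1832]
orientation: [-0.003, 0.641, 0.767, -0.003]
wrist_force: [0.2, 0.2, 0.1]
finger_gap: 0.0556
```

```bash
python3 - <<'E'
from h import *
cam('wrist','w2'); s=env.get_state(); print(s['tcp_pos'],s['orientation'])
crop('w2',220,60,470,360,'w2c',2)
E
```

```text
[0.48139876 0.26111687 0.18402605] [-0.00204233  0.64118608  0.76737808 -0.00266789]
```

View pics/w2.png

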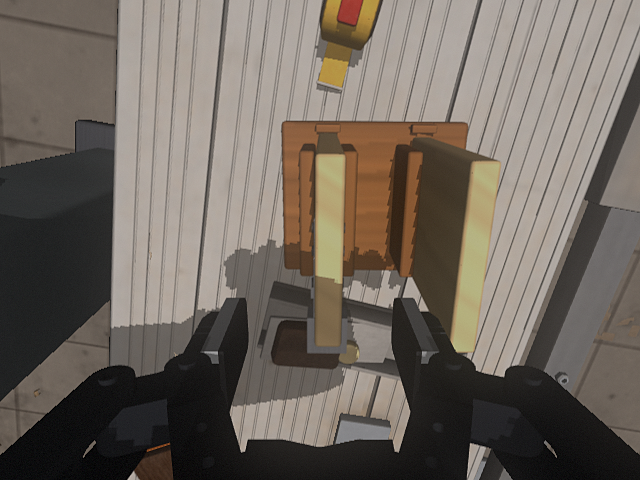

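```bash
python3 - <<'E'
from h import *
w=load('w2')
for n,c in dict(TL=(316,154),TR=(344,154),BR=(341,347),BL=(315,347)).items():
    print(n, np.round(onz(w,*c,.142)*1000,1))
p=env.get_state()['tcp_pos'];print(p,proj(w,[p,p+[0,0,.019]]))
E
```

```text
TL [467.8 315.9 142. ]
TR [480.  318.1 142. ]
BR [497.9 220.7 142. ]
BL [484.6 218.3 142. ]
[0.48139876 0.26111687 0.18402605] [[323.8650926  313.44445851]
 [323.86450488 340.54415466]]
```

Request:
step_arm:
  series:
    - [[0.25,0,-4],-0.005,90]
    - [[0.25,0,-6.9],-0.005,90]
    - [[0.25,0,-6.9],-0.005,90]
    - [[0.25,0,-6.9],-0.005,255]
    - [[0.25,0,-6.9],-0.005,255]
  newtons: 70

```text
clock: 2.5
tcp_pos: [0.4853, 0.2618, 0.1173]
orientation: [-0.001, 0.643, 0.766, -0.001]
wrist_force: [-0.8, -0.6, 0.2]
finger_gap: 0.0196
```

Request:
step_arm:
  series:
    - [[0,0,0],0,255]
    - [[0,0,0],0,255]
    - [[0,0,0],0,255]

```text
clock: 2.88
tcp_pos: [0.4854, 0.2618, 0.1176]
orientation: [-0.001, 0.643, 0.766, -0.001]
wrist_force: [-0.0, 0.2, 0.2]
finger_gap: 0.0129
```

Request:
step_arm:
  series:
    - [[0,0,2],0,255]
    - [[0,0,5],0,255]
    - [[0,0,8],0,255]
    - [[0,0,8],0,255]

```text
clock: 3.38
tcp_pos: [0.4869, 0.2624, 0.1996]
orientation: [0.0, 0.643, 0.766, 0.001]
wrist_force: [1.9, -0.6, -2.1]
finger_gap: 0.0128
```

```bash
python3 - <<'E'
from h import *
cam('wrist','w3'); cam('scene','s3'); s=env.get_state(); print(s['tcp_pos'],s['orientation'],s['wrist_force'],s['ft_torque'],s['joint_pos'])
crop('s3',200,150,360,310,'s3c',4)
E
```

```text
[0.48515867 0.26172281 0.19672265] [-0.00121578  0.64302288  0.76584507 -0.0011907 ] [ 0.04391212  0.21002805 -2.49560207] [-0.01860998  0.00404346 -0.00713342] [ 3.48571577e-01  2.82114980e-01 -8.17654486e-02  1.21019421e+00
  9.14486449e-04  1.74545025e+00]
```

View pics/w3.png

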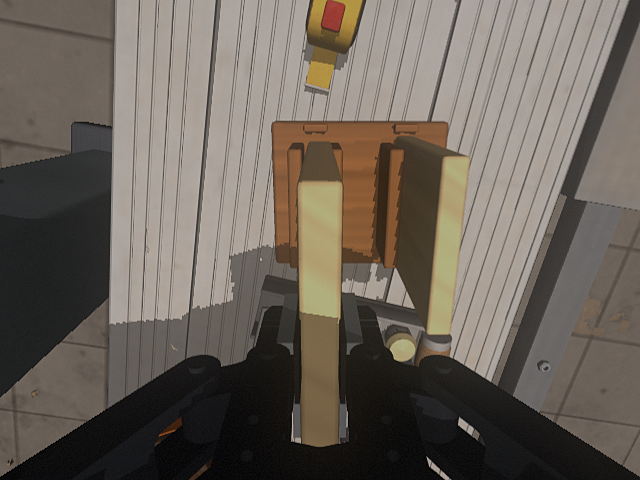

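View pics/s3c.png

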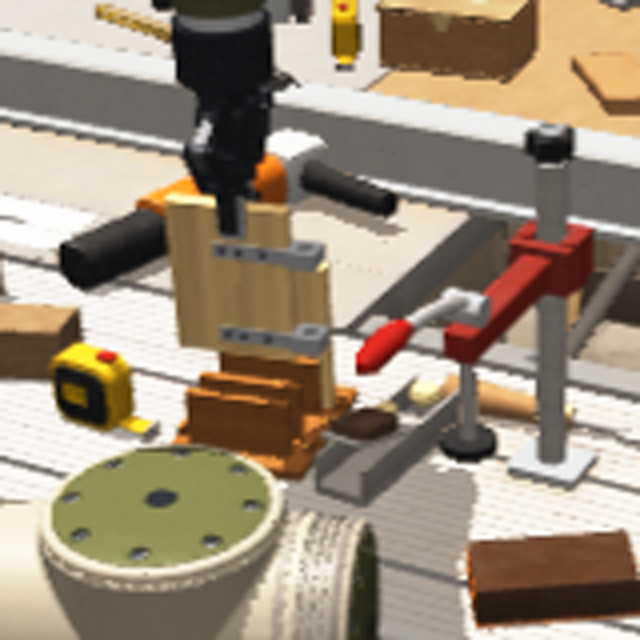

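Request:
step_arm:
  series:
    - [[0,0,6],0,255]
    - [[0,0,12],0,255]
    - [[0,-1,18],0,255]
    - [[-0.5,-4,23.5],0,255]
    - [[-1,-9,24],-0.02,255]

```text
clock: 4.1
tcp_pos: [0.4764, 0.1719, 0.439]
orientation: [0.0, 0.65, 0.76, 0.001]
wrist_force: [1.3, -1.1, -3.0]
finger_gap: 0.0128
```

```bash
python3 - <<'E'
from h import *
w=load('w3')
for c in [(299,183),(341,183)]: print(np.round(onz(w,*c,.2211)*1000,1))
s=env.get_state(); print(s['tcp_pos'],s['joint_pos'],s['wrist_force'])
E
```

```text
[470.6 315.5 221.1]
[483.  317.7 221.1]
[0.4763868  0.1719259  0.43902315] [1.87393647e-01 2.14929344e-01 4.25468592e-01 1.77985210e+00
 5.52053969e-04 1.60216782e+00] [ 1.30613352 -1.13205227 -3.02936168]
```

Request:
step_arm:
  series:
    - [[-1,-6,0],-0.02,255]
    - [[-3,-12,0],-0.04,255]
    - [[-5,-18,0],-0.05,255]
    - [[-7,-24,0],-0.05,255]
    - [[-9,-30,0],-0.06,255]

```text
clock: 4.72
tcp_pos: [0.3863, -0.1268, 0.4374]
orientation: [-0.001, 0.672, 0.74, 0.001]
wrist_force: [2.3, -0.9, -2.7]
finger_gap: 0.0126
```

Request:
step_arm:
  series:
    - [[-1,-5,0],0,255]
    - [[-2,-7,-2],0,255]
    - [[-2,-7,-6],0,255]
    - [[-2,-7,-6],0,255]
    - [[-2,-7,-6],0,255]

```text
clock: 5.35
tcp_pos: [0.3666, -0.1968, 0.378]
orientation: [-0.001, 0.672, 0.74, 0.001]
wrist_force: [0.5, -0.7, -1.2]
finger_gap: 0.0129
```

```bash
python3 - <<'E'
from h import *
cam('wrist','w4'); s=env.get_state(); print(s['tcp_pos'],s['orientation'],s['qvel'].round(3),s['joint_pos'])
E
```

```text
[ 0.36702101 -0.19696279  0.37871967] [9.69034166e-05 6.72057839e-01 7.40498400e-01 6.09337335e-04] [ 0.005 -0.005  0.016 -0.002 -0.002 -0.001] [-6.86687755e-01  1.77986576e-03  3.14416301e-02  1.60020326e+00
  1.20738985e-03  7.87281316e-01]
```

View pics/w4.png

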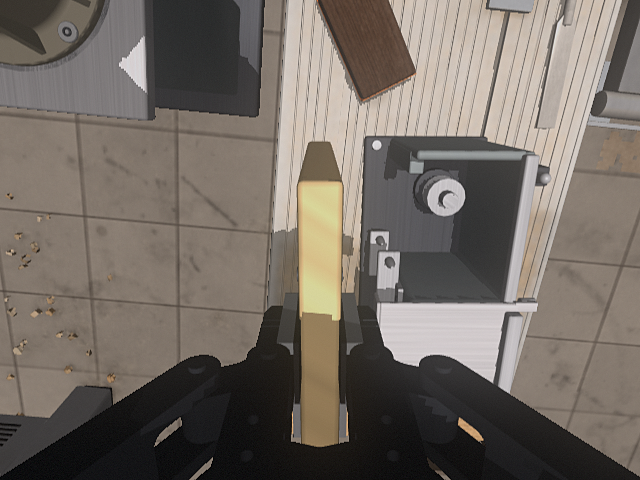

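```bash
python3 - <<'E'
from h import *
crop('w4',355,125,555,325,'w4c',4)
E
```

```text
(no output)
```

View pics/w4c.png

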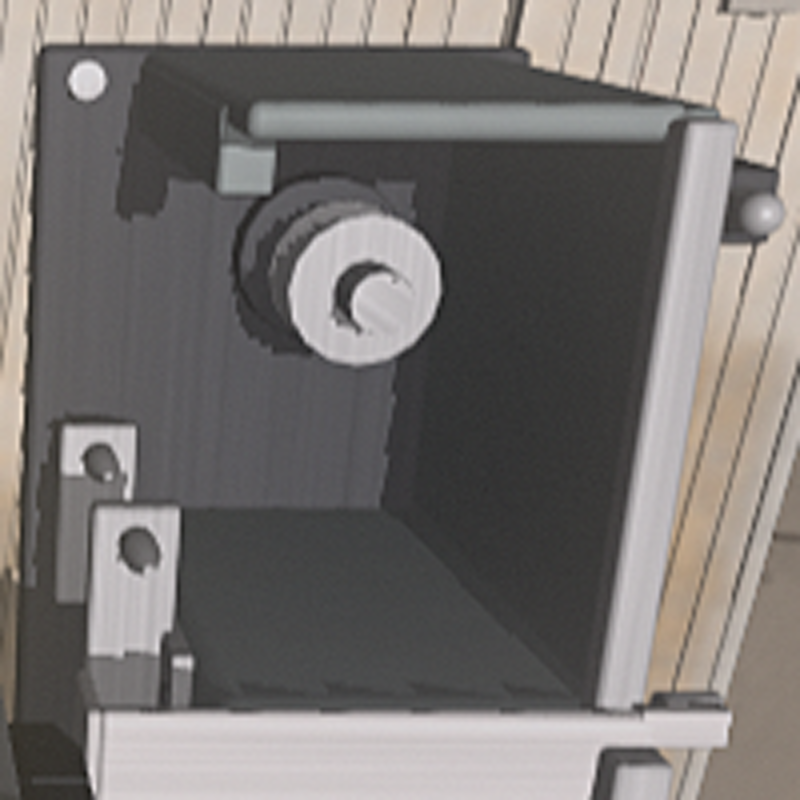

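```bash
cat >> h.py <<'E'
def fitg(d,pts,k,x0,y0,init=(.496,-.278,.1)):
    from scipy.optimize import least_squares
    pts=np.array(pts,float); uv=np.c_[(pts[:,3]+.5)/k-.5+x0,(pts[:,4]+.5)/k-.5+y0]
    def W(q): 
        c,s=np.cos(q[2]),np.sin(q[2]); X=pts[:,:3]/1000
        return np.c_[q[0]+c*X[:,0]-s*X[:,1],q[1]+s*X[:,0]+c*X[:,1],X[:,2]]
    r=least_squares(lambda q:(proj(d,W(q))-uv).ravel(),init)
    return r.x, (proj(d,W(r.x))-uv).round(1)
E
python3 - <<'E'
from h import *
w=load('w4')
pts=[(-62,22,110,91,506),(-38,22,110,180,506),(-62,22,37,61,424),(-38,22,37,137,424)]
print(fitg(w,pts,4,355,125))
pts+=[(-75,135,8,40,46)]
print(fitg(w,pts,4,355,125))
E
```

```text
(array([ 0.4978431 , -0.27916734,  0.09645699]), array([[ 0. , -0.1],
       [ 0.2, -0.1],
       [-0.3,  0.1],
       [ 0.1,  0.1]]))
(array([ 0.49714553, -0.28199044,  0.04892008]), array([[ 0.2, -0.3],
       [ 0.3,  0.8],
       [-0.2, -0. ],
       [ 0.1,  0.9],
       [-0.4, -1.3]]))
```

```bash
python3 - <<'E'
from h import *
crop('w4',280,130,370,330,'w4l',4)
E
```

```text
(no output)
```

View pics/w4l.png

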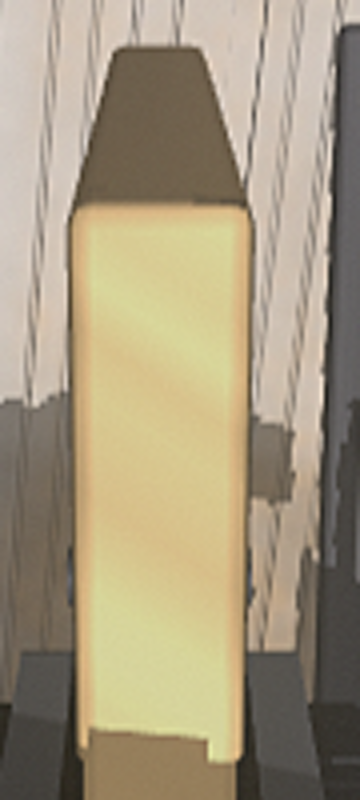

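```bash
cat >> h.py <<'E'
def fit6(d,pts,k,x0,y0,init,free=(0,1,2,3)):
    # pose (x,y,z,yaw,rx,ry)
    from scipy.optimize import least_squares
    from scipy.spatial.transform import Rotation as R
    pts=np.array(pts,float); uv=np.c_[(pts[:,3]+.5)/k-.5+x0,(pts[:,4]+.5)/k-.5+y0]
    init=np.array(init,float); free=list(free)
    def W(p):
        q=init.copy(); q[free]=p
        return pts[:,:3]/1000@R.from_euler('ZYX',[q[3],q[5],q[4]]).as_matrix().T+q[:3]
    r=least_squares(lambda p:(proj(d,W(p))-uv).ravel(),init[free],x_scale=.01)
    return r.x,(proj(d,W(r.x))-uv).round(1)
E
python3 - <<'E'
from h import *
w=load('w4')
z=.3787-.1056
pts=[(-7,50,130,75,205),(7,50,130,249,205),(-7,50,0,117,47),(7,50,0,205,47),(-7,0,130,80,620),(7,0,130,245,620)]
for f,n in (((0,1,3),4),((0,1,2,3),4),((0,1,2,3,5),4)):
    print(f,fit6(w,pts[:n],4,280,130,(.367,-.197,z,.097,0,0),f))
# yaw from sides
for c in [(75,205),(249,205),(82,740),(242,740)]:
    print(onz(w,(c[0]+.5)/4-.5+280,(c[1]+.5)/4-.5+130,z+.13).round(4))
E
```

```text
(0, 1, 3) (array([ 0.36551549, -0.1904118 ,  0.09685069]), array([[-2.5,  0.1],
       [ 2.2,  0.1],
       [-0.5, -0.1],
       [ 1.1, -0.1]]))
(0, 1, 2, 3) (array([ 0.36564273, -0.19180283,  0.26445204,  0.09684532]), array([[-0.8, -0.5],
       [ 0.6, -0.5],
       [-0.1,  0.9],
       [ 0.7,  0.9]]))
(0, 1, 2, 3, 5) (array([ 0.36542431, -0.19182333,  0.26445549,  0.09595896,  0.00169969]), array([[-0.7, -0.5],
       [ 0.7, -0.5],
       [-0.4,  0.9],
       [ 0.4,  0.9]]))
[ 0.3544 -0.1412  0.4031]
[ 0.367  -0.14    0.4031]
[ 0.3585 -0.1846  0.4031]
[ 0.3714 -0.1833  0.4031]
```

Request:
step_arm:
  series:
    - [[-2.4,-3,-4],0,255]
    - [[-2.4,-3,-9],0,255]
    - [[-2.4,-3,-14],0,255]
    - [[-2.4,-3,-19],0,255]
    - [[-2.4,-3,-21.4],0,255]

```text
clock: 6.02
tcp_pos: [0.3434, -0.2268, 0.1639]
orientation: [0.0, 0.672, 0.741, 0.001]
wrist_force: [0.1, 0.6, -1.2]
finger_gap: 0.0128
```

Request:
step_arm:
  series:
    - [[0,0,0],0,255]
    - [[0,0,0],0,255]

```text
clock: 6.28
tcp_pos: [0.3449, -0.2278, 0.1659]
orientation: [0.002, 0.671, 0.741, 0.001]
wrist_force: [-0.1, 0.0, -2.0]
finger_gap: 0.0122
```

```bash
python3 - <<'E'
from h import *
cam('wrist','w5'); s=env.get_state(); print(s['tcp_pos'],s['orientation'],s['qvel'].round(3),s['joint_pos'])
crop('w5',270,100,640,400,'w5c',2)
E
```

```text
[ 0.34491321 -0.22790536  0.16598385] [1.91715326e-03 6.71437641e-01 7.41058409e-01 5.03696455e-04] [-0.003 -0.003 -0.006 -0.006  0.001 -0.001] [-0.77951339  0.03236225 -0.46043786  1.07420918  0.00117266  0.69278652]
```

View pics/w5.png

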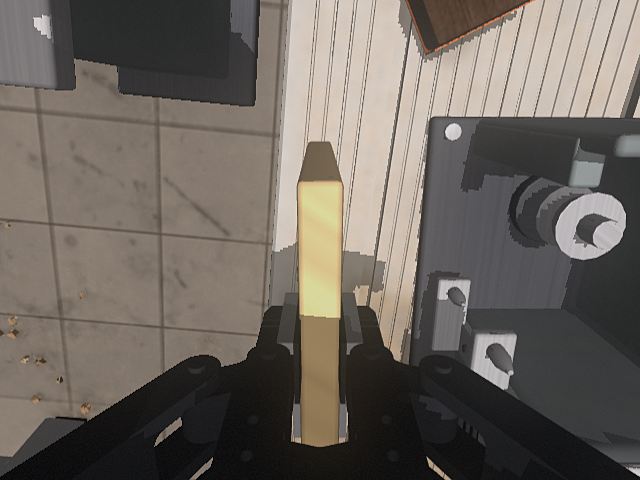

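```bash
python3 - <<'E'
from h import *
crop('w5',425,265,545,395,'w5c',6)
E
```

```text
(no output)
```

View pics/w5c.png

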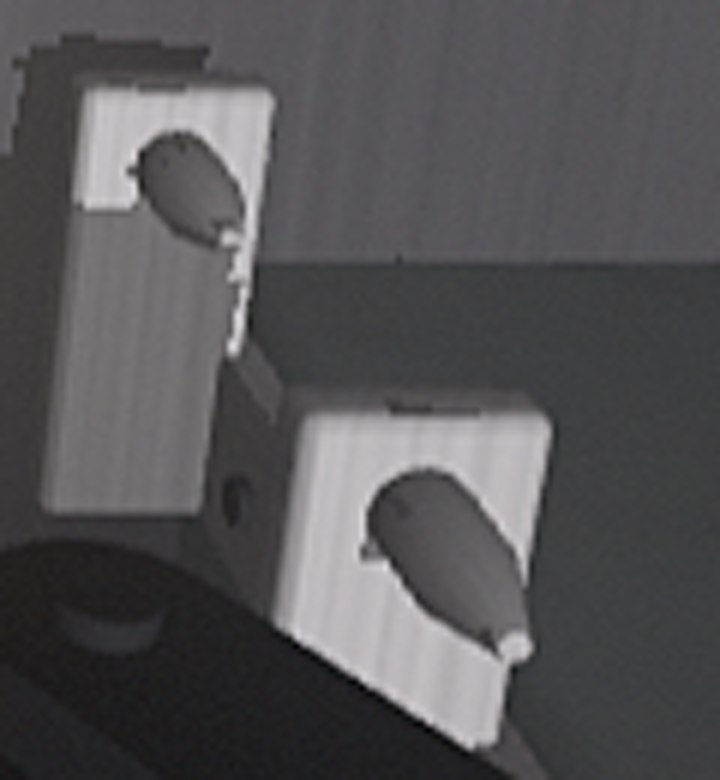

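```bash
python3 - <<'E'
from h import *
w=load('w5')
pts=[(-62,22,110,302,410),(-38,22,110,552,410),(-62,22,37,82,86),(-38,22,37,275,88),(-50,12,130,515,648),(-50,12,57,228,238)]
print(fitg(w,pts,6,425,265)); print(fitg(w,pts[:4],6,425,265)); print(fitg(w,pts[4:],6,425,265))
a=fitg(w,pts,6,425,265)[0]
for c,z in (((515,648),.13),((228,238),.057)): print(onz(w,(c[0]+.5)/6-.5+425,(c[1]+.5)/6-.5+265,z).round(4))
E
```

```text
(array([ 0.4981078 , -0.27857584,  0.10411538]), array([[-0.5,  0.7],
       [ 1.2,  0.4],
       [-0.3,  0.2],
       [ 0.7, -0.3],
       [-0.8, -1.2],
       [-0.2,  0.3]]))
(array([ 0.49761135, -0.27923355,  0.08808455]), array([[-0.7,  0.1],
       [ 0.8,  0.4],
       [-0.5, -0.3],
       [ 0.4, -0.3]]))
(array([ 0.49895279, -0.27175051,  0.24359003]), array([[-0.2, -0.6],
       [ 0.3,  0.7]]))
[ 0.4477 -0.2725  0.13  ]
[ 0.4472 -0.2716  0.057 ]
```

Request:
step_arm:
  series:
    - [[3,0.3,0],0,255]
    - [[6,0.7,0],0,255]
    - [[8,0.9,0],0,255]
    - [[9.5,1.05,0],0,255]
    - [[9.8,1.1,0],0,255]

```text
clock: 6.95
tcp_pos: [0.4436, -0.2169, 0.1661]
orientation: [0.002, 0.671, 0.741, 0.0]
wrist_force: [0.0, -0.5, -2.3]
finger_gap: 0.0129
```

Request:
step_arm:
  series:
    - [[0,0,0],0,255]
    - [[0,0,0],0,255]

```text
clock: 7.2
tcp_pos: [0.4429, -0.2169, 0.1661]
orientation: [0.002, 0.671, 0.741, 0.0]
wrist_force: [-0.9, 0.0, -1.9]
finger_gap: 0.0129
```

```bash
python3 - <<'E'
from h import *
cam('wrist','w6'); cam('scene','s6');cam('top','t6'); s=env.get_state(); print(s['tcp_pos'],s['orientation'],s['wrist_force'])
crop('s6',365,180,495,330,'s6c',5)
crop('t6',355,205,495,335,'t6c',5)
E
```

```text
[ 0.4431168  -0.21700933  0.16621657] [1.93463601e-03 6.71378238e-01 7.41112247e-01 3.93323108e-04] [ 0.31880914  0.31821234 -2.08748705]
```

View pics/w6.png

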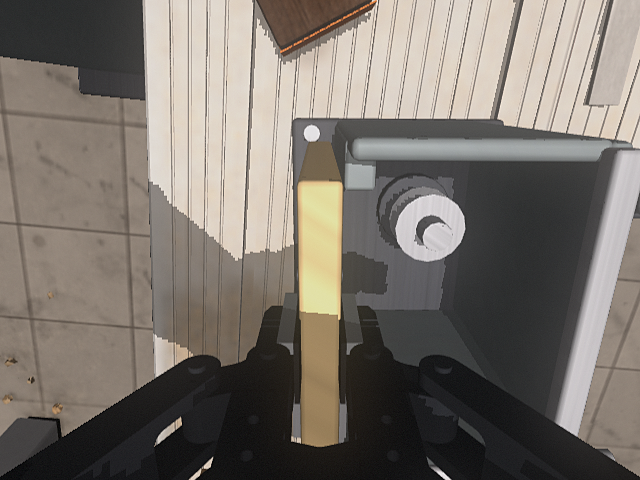

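View pics/s6c.png

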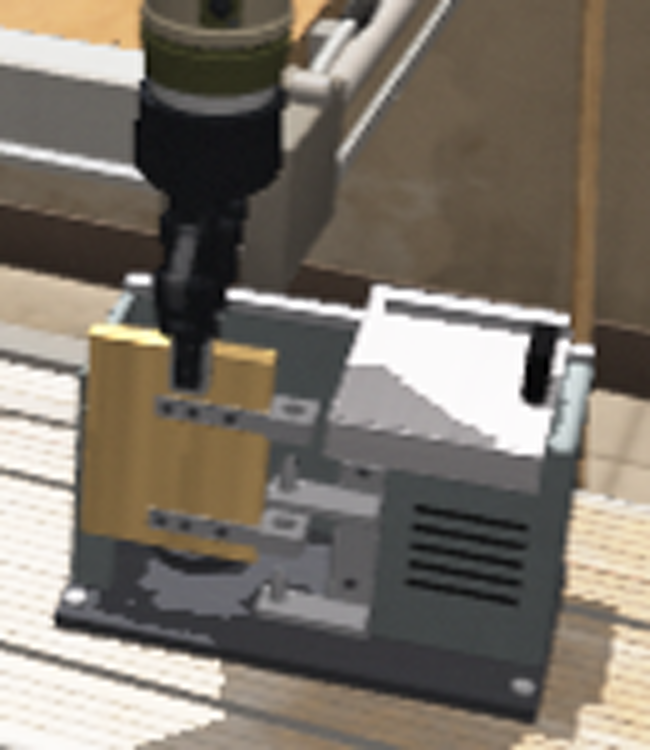

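View pics/t6c.png

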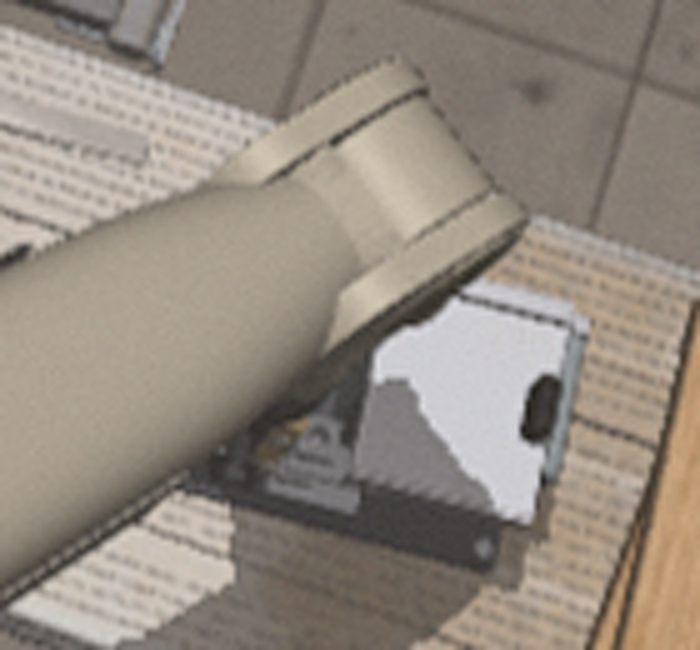

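```bash
python3 - <<'E'
from h import *
d=load('s6')
def cp(P): return ((proj(d,P)-[365,180]+.5)*5-.5).round(0)
p=(.4472,-.2721)
zb=.1662-.1056
print('exp eyeH top, eyeL top, pinH tip, pinL tip',cp([(*p,zb+.099),(*p,zb+.026),(*p,.13),(*p,.057)]))
# inverse of measured
for c,z in (((294,407),zb+.099),((287,522),zb+.026),((291,458),.13),((279,580),.057)):
    print(onz(d,(c[0]+.5)/5-.5+365,(c[1]+.5)/5-.5+180,z).round(4))
crop('s6',405,245,455,310,'s6d',12)
E
```

```text
exp eyeH top, eyeL top, pinH tip, pinL tip [[293. 409.]
 [282. 523.]
 [288. 456.]
 [278. 568.]]
[ 0.4499 -0.2721  0.1596]
[ 0.4494 -0.2741  0.0866]
[ 0.4461 -0.2739  0.13  ]
[ 0.4361 -0.2758  0.057 ]
```

View pics/s6d.png

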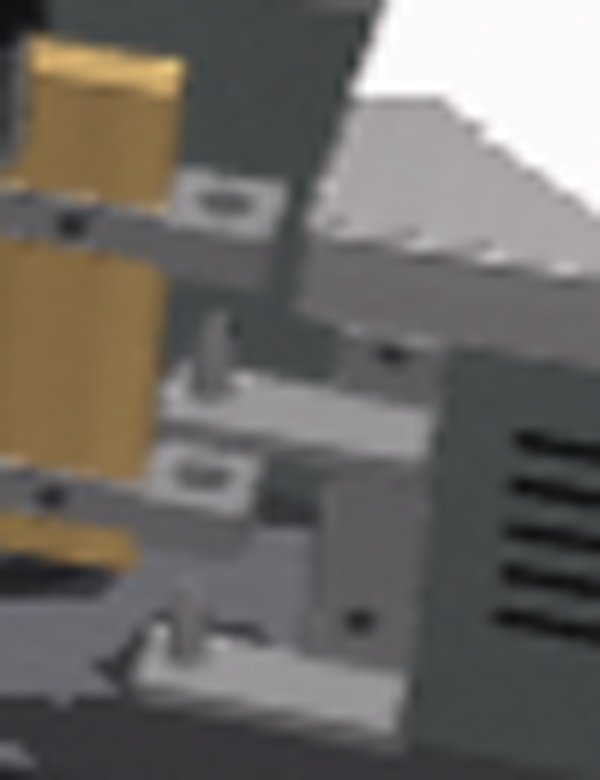

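```bash
python3 - <<'E'
from h import *
d=load('s6')
p=(.4472,-.2721); zb=.1662-.1056
print(((proj(d,[(*p,zb+.099),(*p,zb+.026),(*p,.13),(*p,.057)])-[405,245]+.5)*12-.5).round(0))
for c,z in (((226,203),zb+.099),((203,475),zb+.026),((219,315),.13),((192,585),.057)):
    print(onz(d,(c[0]+.5)/12-.5+405,(c[1]+.5)/12-.5+245,z).round(4))
E
```

```text
[[223. 203.]
 [198. 476.]
 [213. 316.]
 [189. 584.]]
[ 0.4476 -0.2727  0.1596]
[ 0.4482 -0.2729  0.0866]
[ 0.448  -0.2733  0.13  ]
[ 0.4469 -0.273   0.057 ]
```

Request:
step_arm:
  series:
    - [[0,0,-0.6],0,255]
    - [[0,0,-1.2],0,255]
    - [[0,0,-1.8],0,255]
    - [[0,0,-2.2],0,255]
    - [[0,0,-2.2],0,255]

```text
clock: 7.98
tcp_pos: [0.4429, -0.2168, 0.1437]
orientation: [0.001, 0.671, 0.741, 0.0]
wrist_force: [-0.2, -0.1, -1.5]
finger_gap: 0.0127
```

Request:
step_arm:
  series:
    - [[0,0,-0.4],0,255]
    - [[0,0,-0.8],0,255]
    - [[0,0,-1.1],0,255]
    - [[0,0,-1.25],0,255]
    - [[0,0,-1.3],0,255]

```text
clock: 8.6
tcp_pos: [0.4428, -0.2168, 0.1306]
orientation: [0.001, 0.671, 0.741, 0.0]
wrist_force: [0.5, 0.4, -2.0]
finger_gap: 0.0125
```

```bash
python3 - <<'E'
from h import *
cam('scene','s7'); s=env.get_state(); print(s['tcp_pos'],s['orientation'],s['wrist_force'],s['ft_torque'])
crop('s7',365,190,495,330,'s7c',5)
E
```

```text
[ 0.4428633  -0.21679921  0.13064342] [1.43220443e-03 6.71350101e-01 7.41138916e-01 3.12561912e-04] [-0.07087472 -0.53626418 -2.34033822] [-0.00321015  0.02651181 -0.04711675]
```

View pics/s7c.png

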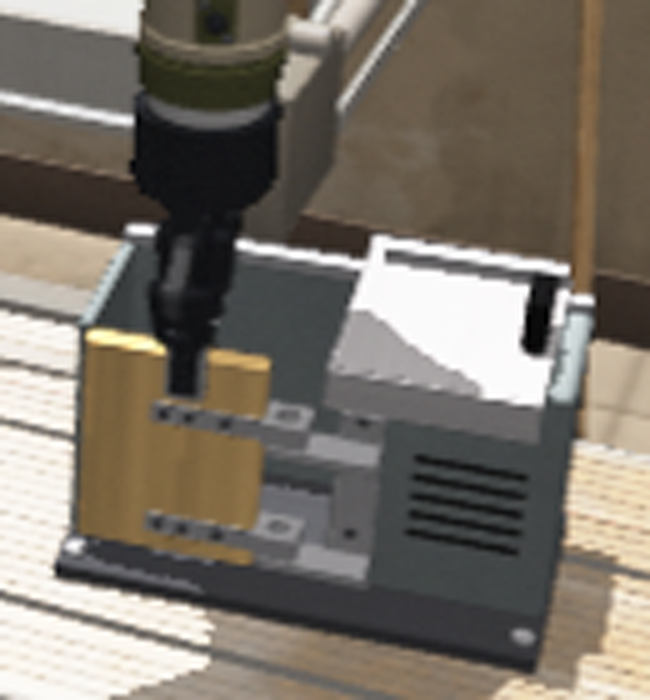

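Request:
step_arm:
  series:
    - [[0,0,-0.1],0,255]
    - [[0,0,-0.15],0,255]
    - [[0,0,-0.2],0,255]
    - [[0,0,-0.2],0,255]

```text
clock: 9.15
tcp_pos: [0.4431, -0.2167, 0.1302]
orientation: [0.002, 0.671, 0.741, 0.0]
wrist_force: [-2.7, 3.4, 9.0]
finger_gap: 0.0127
```

Request:
step_arm:
  series:
    - [[0,0,0],0,150]
    - [[0,0,0],0,150]
    - [[0,0,0],0,150]
    - [[0,0,0],0,150]

```text
clock: 9.65
tcp_pos: [0.443, -0.2167, 0.13]
orientation: [0.002, 0.671, 0.741, 0.0]
wrist_force: [0.2, 0.0, -0.9]
finger_gap: 0.0349
```

```bash
python3 - <<'E'
from h import *
cam('wrist','w8'); s=env.get_state(); print(s['tcp_pos'],s['finger_gap'],s['wrist_force'])
E
```

```text
[ 0.44302928 -0.21676084  0.13007024] 0.035172675584053216 [-0.31051196 -0.00062217 -0.4031122 ]
```

View pics/w8.png

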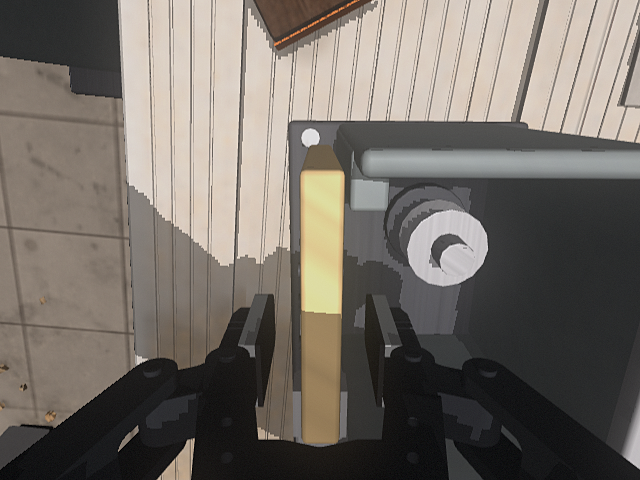

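Request:
step_arm:
  series:
    - [[0,0,4],0,150]
    - [[0,0,9],0,150]
    - [[0,-1,15],0.15,150]
    - [[1,-5,18],0.3,150]
    - [[2,-9,19],0.45,150]

```text
clock: 10.32
tcp_pos: [0.464, -0.3081, 0.3231]
orientation: [0.004, 0.487, 0.874, 0.0]
wrist_force: [0.6, 0.2, 0.1]
finger_gap: 0.0353
```

Request:
step_arm:
  series:
    - [[2,-2,0],0.18,130]
    - [[3,-4,0],0.36,130]
    - [[4,-5.5,0],0.54,130]
    - [[4,-6,0],0.72,130]
    - [[4,-6,0],0.9,130]

```text
clock: 10.95
tcp_pos: [0.5041, -0.3687, 0.3223]
orientation: [0.003, 0.055, 0.998, 0.003]
wrist_force: [-1.0, 0.8, 0.1]
finger_gap: 0.042
```

Request:
step_arm:
  series:
    - [[0,0,0],0.15,130]
    - [[0,0,0],0.22,130]
    - [[0,0,0],0.22,130]

```text
clock: 11.32
tcp_pos: [0.5041, -0.3687, 0.322]
orientation: [0.003, -0.054, 0.999, 0.003]
wrist_force: [0.3, -0.1, -0.2]
finger_gap: 0.0417
```

```bash
python3 - <<'E'
from h import *
cam('wrist','w9'); cam('scene','s9'); s=env.get_state(); print(s['tcp_pos'],s['orientation'],s['joint_pos'],s['finger_gap'])
crop('s9',365,190,495,330,'s9c',5)
E
```

```text
[ 0.50409898 -0.36869047  0.32213647] [ 0.00293912 -0.05391226  0.99853682  0.00300771] [-0.76400165  0.41636619  0.41593662  1.57073734  0.0084025  -0.87188099] 0.04217884627641466
```

View pics/w9.png

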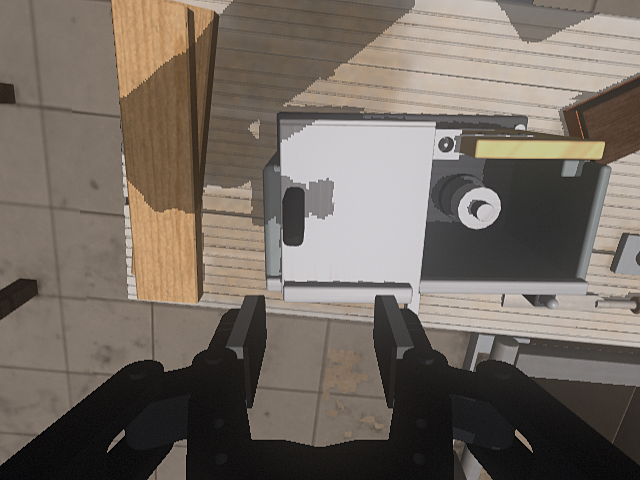

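View pics/s9c.png

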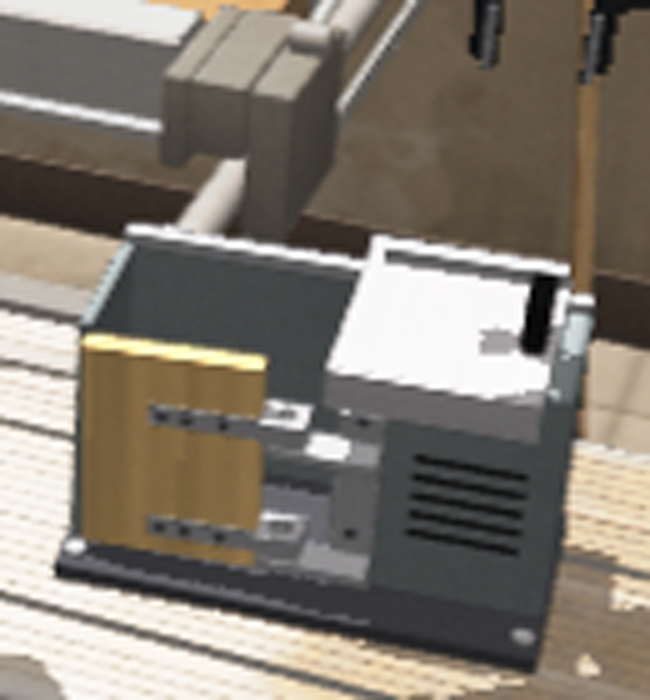

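```bash
python3 - <<'E'
from h import *
crop('w9',260,120,440,310,'w9g',4)
crop('w9',420,110,620,210,'w9l',4)
E
```

```text
(no output)
```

View pics/w9g.png

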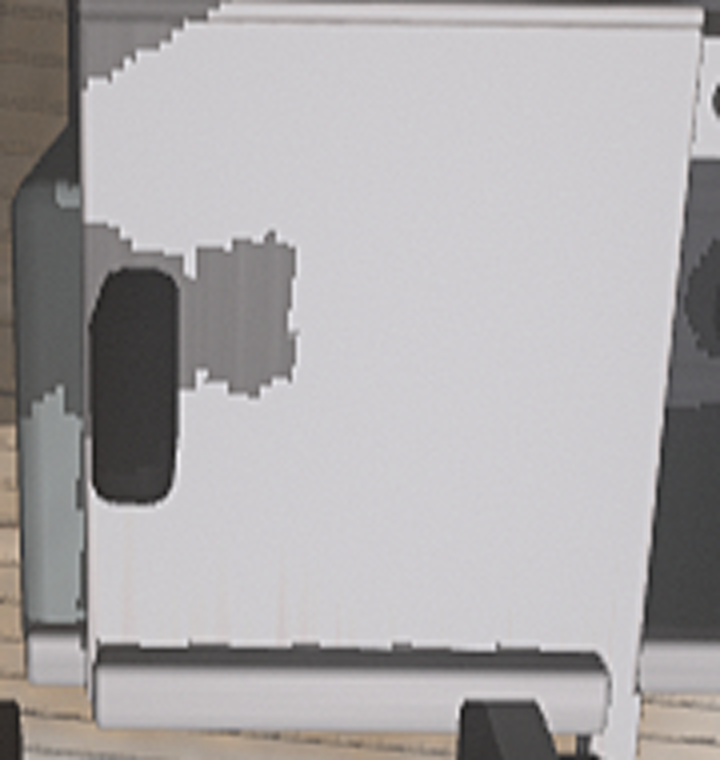

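View pics/w9l.png

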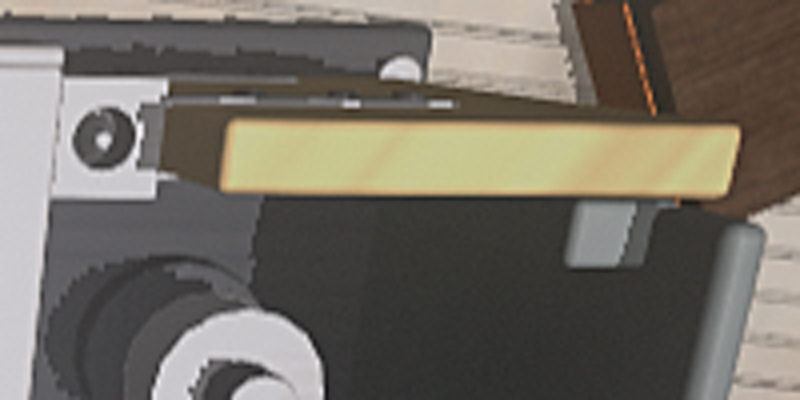

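```bash
python3 - <<'E'
from h import *
w=load('w9')
O=np.array([.4978,-.2790]);a=.0975;c,s=np.cos(a),np.sin(a);Rm=np.array([[c,-s],[s,c]])
def g(p): return (Rm.T@(p[:2]-O)*1000).round(1)
for uv in [(92,400),(178,400),(135,502)]:
    p=onz(w,(uv[0]+.5)/4-.5+260,(uv[1]+.5)/4-.5+120,.203); print(p.round(4),g(p))
print('leaf')
for uv in [(226,120),(741,125),(220,193),(732,196)]:
    p=onz(w,(uv[0]+.5)/4-.5+420,(uv[1]+.5)/4-.5+110,.155); print(p.round(4),g(p))
p=onz(w,(103+.5)/4-.5+420,(140+.5)/4-.5+110,.130);print('tip',p,g(p))
print('grip tgt q=.13,.135,.14',[ (O+Rm@np.array([-.005,.023-q])).round(4) for q in (.13,.135,.14)])
E
```

```text
[ 0.5022 -0.3933  0.203 ] [  -6.7 -114.2]
[ 0.5007 -0.3791  0.203 ] [ -6.9 -99.9]
[ 0.5194 -0.3846  0.203 ] [  11.2 -107.2]
leaf
[ 0.4397 -0.2582  0.155 ] [-55.8  26.3]
[ 0.4302 -0.1626  0.155 ] [-55.9 122.5]
[ 0.453  -0.2563  0.155 ] [-42.4  26.9]
[ 0.4431 -0.16    0.155 ] [-42.8 123.8]
tip [ 0.44740299 -0.27226362  0.13      ] [-49.5  11.6]
grip tgt q=.13,.135,.14 [array([ 0.5032, -0.386 ]), array([ 0.5037, -0.391 ]), array([ 0.5042, -0.3959])]
```

Request:
step_arm:
  series:
    - [[-0.1,-1.7,-4],-0.01,130]
    - [[-0.1,-1.7,-8],-0.01,130]
    - [[-0.1,-1.7,-11],-0.01,130]
    - [[-0.1,-1.7,-11],-0.01,130]

```text
clock: 11.92
tcp_pos: [0.5018, -0.3844, 0.2095]
orientation: [0.001, -0.049, 0.999, 0.005]
wrist_force: [-1.0, -0.9, 0.1]
finger_gap: 0.0418
```

```bash
python3 - <<'E'
from h import *
cam('wrist','w10'); s=env.get_state(); print(s['tcp_pos'],s['orientation'],s['joint_pos'],s['finger_gap'])
E
```

```text
[ 0.5026391  -0.38525052  0.21162733] [ 0.0022462  -0.0485883   0.99880929  0.0037601 ] [-0.78461778  0.43586661  0.1774175   1.3148919   0.00838214 -0.88184425] 0.041868401562843424
```

View pics/w10.png

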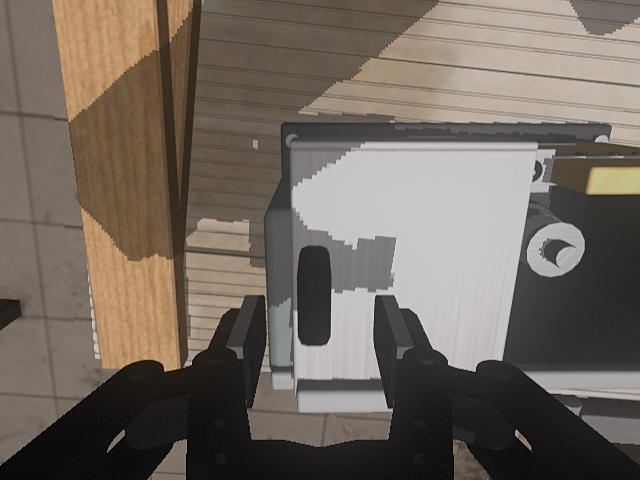

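Request:
step_arm:
  series:
    - [[0,-0.1,-2],0,130]
    - [[0,-0.1,-3.5],0,130]
    - [[0,-0.1,-3.5],0,130]
    - [[0,-0.1,-3.5],0,255]
    - [[0,-0.1,-3.5],0,255]
  newtons: 50

```text
clock: 12.6
tcp_pos: [0.5031, -0.3867, 0.1779]
orientation: [0.003, -0.048, 0.999, 0.003]
wrist_force: [-0.3, -0.0, 2.9]
finger_gap: 0.0131
```

Request:
step_arm:
  series:
    - [[0,0,0],0,255]
    - [[0,0,0],0,255]

```text
clock: 12.85
tcp_pos: [0.5031, -0.3867, 0.1779]
orientation: [0.003, -0.048, 0.999, 0.003]
wrist_force: [0.6, 0.0, -1.3]
finger_gap: 0.0129
```

Request:
step_arm:
  series:
    - [[-0.2,2,0],0,255]
    - [[-0.39,4,0],0,255]
    - [[-0.59,6,0],0,255]
    - [[-0.78,8,0],0,255]
    - [[-0.98,10,0],0,255]

```text
clock: 13.48
tcp_pos: [0.4937, -0.2856, 0.1779]
orientation: [0.003, -0.049, 0.999, 0.003]
wrist_force: [4.2, -1.7, -4.6]
finger_gap: 0.0131
```

Request:
step_arm:
  series:
    - [[0,0,0],0,255]

```text
clock: 13.6
tcp_pos: [0.4934, -0.2829, 0.1779]
orientation: [0.003, -0.049, 0.999, 0.004]
wrist_force: [2.1, 1.8, -3.2]
finger_gap: 0.013
```

Request:
step_arm:
  series:
    - [[-0.07,0.7,0],0,255]
    - [[-0.14,1.4,0],0,255]
    - [[-0.2,2,0],0,255]
    - [[-0.25,2.5,0],0,255]
    - [[-0.25,2.6,0],0,255]

```text
clock: 14.22
tcp_pos: [0.491, -0.2567, 0.1779]
orientation: [0.003, -0.049, 0.999, 0.004]
wrist_force: [3.0, -3.1, -4.9]
finger_gap: 0.013
```

```bash
python3 - <<'E'
from h import *
cam('scene','s11');cam('wrist','w11'); s=env.get_state(); print(s['tcp_pos'],s['orientation'],s['wrist_force'])
crop('s11',365,190,495,330,'s11c',5)
E
```

```text
[ 0.49104581 -0.25674621  0.17793731] [ 0.00327689 -0.0495462   0.99875927  0.00378927] [ 2.67274135 -0.12666042 -3.35208394]
```

View pics/s11c.png

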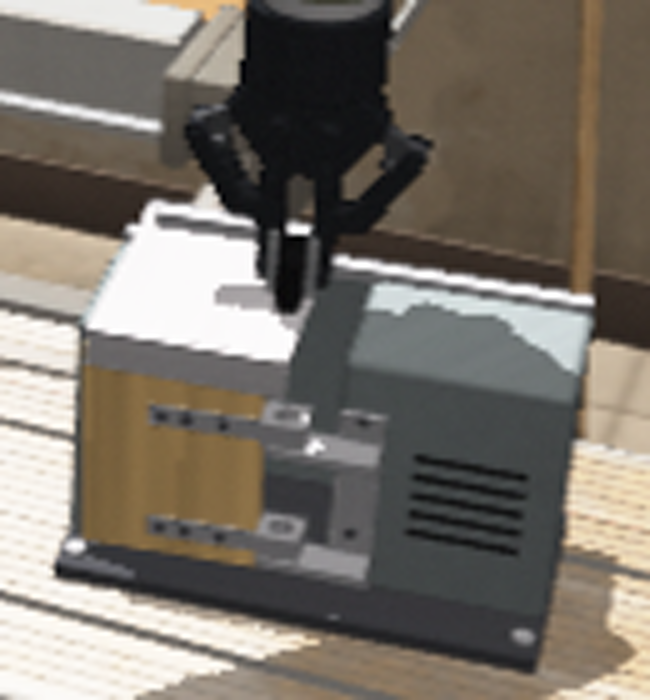

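View pics/w11.png

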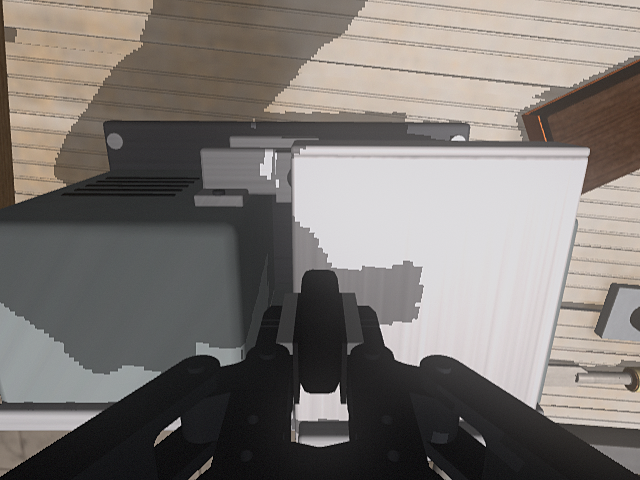

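Request:
step_arm:
  series:
    - [[-0.02,0.15,0],0,255]
    - [[-0.03,0.3,0],0,255]

```text
clock: 14.58
tcp_pos: [0.491, -0.2567, 0.178]
orientation: [0.003, -0.049, 0.999, 0.001]
wrist_force: [2.6, -13.3, -8.5]
finger_gap: 0.0129
```

```bash
python3 - <<'E'
from h import *
s=env.get_state(); print(s['tcp_pos'],s['wrist_force'])
E
```

```text
[ 0.49103671 -0.25667413  0.17796064] [  2.57339529 -13.25402762  -8.5491724 ]
```

Request:
step_arm:
  series:
    - [[0,0,0],0,255]
    - [[0,-0.05,0],0,150]
    - [[0,-0.05,0],0,150]
    - [[0,-0.05,0],0,150]

```text
clock: 15.08
tcp_pos: [0.4909, -0.2569, 0.1782]
orientation: [0.003, -0.049, 0.999, 0.001]
wrist_force: [-0.1, 0.3, -1.1]
finger_gap: 0.0352
```

Request:
step_arm:
  series:
    - [[0,0,4],0,150]
    - [[0,0,9],0,150]
    - [[0,-2,14],0,150]
    - [[0,-2,14],0,150]

```text
clock: 15.58
tcp_pos: [0.4923, -0.2789, 0.323]
orientation: [0.006, -0.049, 0.999, -0.002]
wrist_force: [0.9, 0.1, 0.2]
finger_gap: 0.0351
```

```bash
python3 - <<'E'
from h import *
cam('scene','s12');cam('wrist','w12');cam('top','t12'); s=env.get_state(); print(s['tcp_pos'],s['orientation'],s['wrist_force'],s['finger_gap'])
crop('s12',365,190,495,330,'s12c',5)
crop('t12',205,175,505,345,'t12c',2)
E
```

```text
[ 0.49051339 -0.27655396  0.31747868] [ 0.00254792 -0.04896656  0.99879613  0.0014429 ] [ 0.56515188 -0.41381787 -0.14237576] 0.03522554693467069
```

View pics/s12c.png

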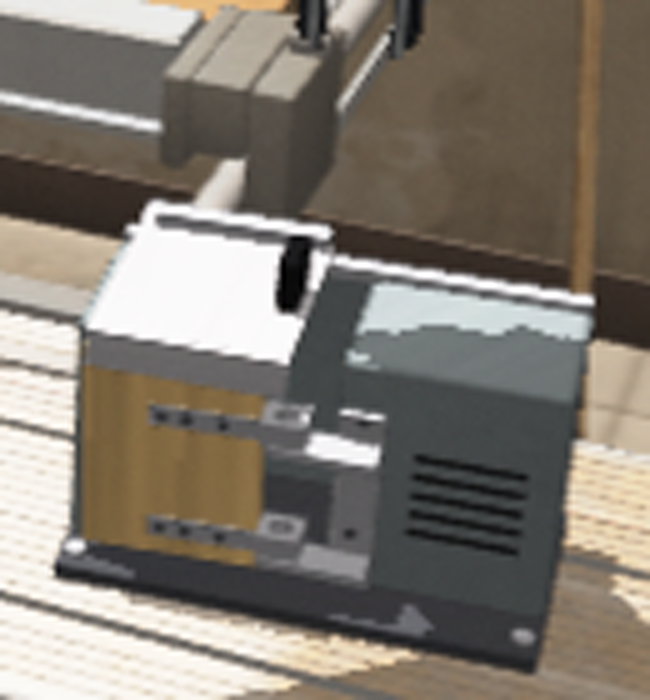

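View pics/w12.png

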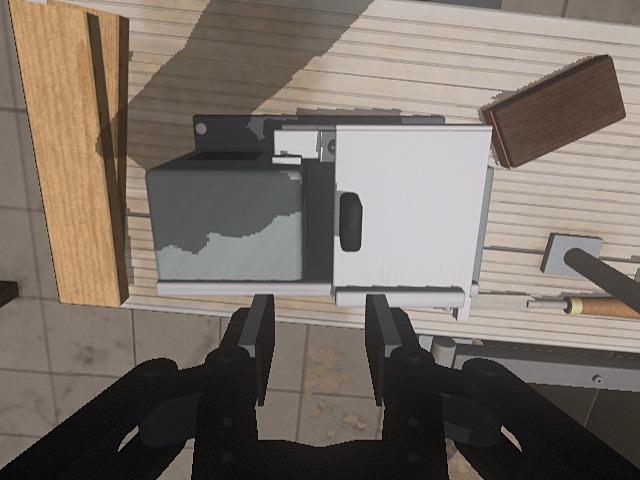

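View pics/t12c.png

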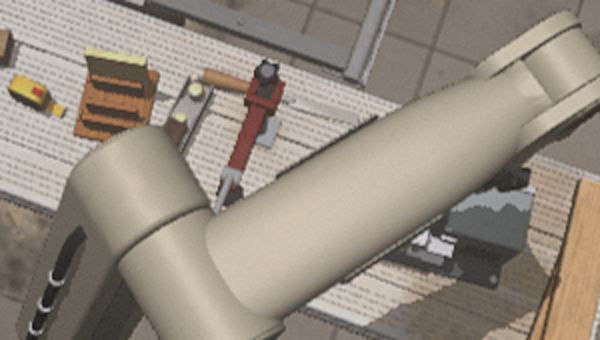

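```bash
python3 - <<'E'
from h import *
crop('w12',320,110,500,320,'w12g',4)
w=load('w12')
O=np.array([.4978,-.2790]);a=.0975;c,s=np.cos(a),np.sin(a);Rm=np.array([[c,-s],[s,c]])
for uv in [(340.5,228),(361.5,228)]:
    p=onz(w,*uv,.203); print(p.round(4),(Rm.T@(p[:2]-O)*1000).round(1))
E
```

```text
[ 0.4915 -0.2644  0.203 ] [-4.8 15.2]
[ 0.4901 -0.2505  0.203 ] [-4.8 29.1]
```

View pics/w12g.png

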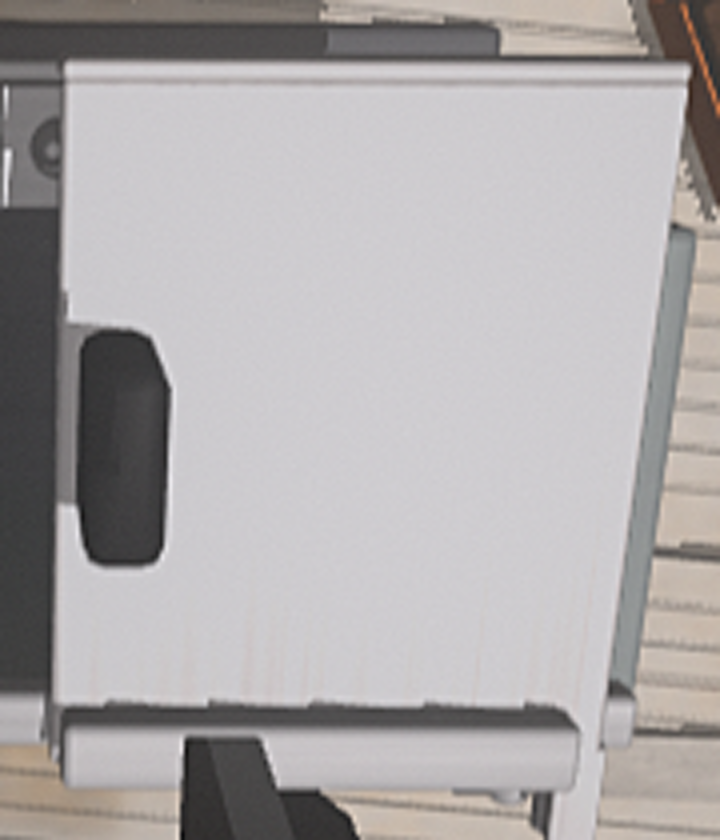

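```bash
python3 - <<'E'
from h import *
print(env.get_state()['clock'], env.hand_in())
E
```

```text
the job is handed in; nothing more can be done
15.725 None
```

The leaf is hung on both pintles and closed across the bay, the hood is shut over it, and I handed the job in at 15.7 s with the gripper open and about 0.11 m above the guard.

- **Leaf:** It lowered onto the pintles with no notable side force and bore on the shoulders with 9 N. After release, the wrist camera put its centre line at about x -49 mm and its middle at about y 75 mm in the guard's frame, against -50 and 74. The scene picture shows both eyes down on their brackets.
- **Hood:** I gripped it and slid it about 130.6 mm until it stopped moving under a 13 N push, more than the 7 N the plunger needs. After letting go, its grip measured at y 22 mm, which puts the joint at about 1 mm, with about 1 mm of measuring error.
- **Latch:** I could not see the plunger or hear a click, and I did not pull on the hood to test it. That it latched is inferred from the position, the hard stop, and the hood staying put after release.
- **Everything else:** The last pictures show the blank still in the rack. The bystanders they show, all but the wedge block, look undisturbed.

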